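# Bolt the extraction grille and hold the ball tray over it

## Robot

A 6-joint arm with a two-finger parallel gripper is mounted at the origin on the work surface. World frame = base frame: x ahead of the robot, y to its left, z up, the work surface at z = 0. Lengths are in m, angles in rad, forces in N, time in s.
With the tool pointing down it reaches from about 0.275 to 0.875 m from the base axis. Payload 12.5 kg.
Tool frame: the origin (TCP) lies on the centre line of the jaws, within the pads' length; the fingertips stand r.finger_overhang ahead of it and the grasp point (between the pads) lies 3 mm ahead of it (r.finger_overhang is the distance from the TCP to the fingertips, in m); z points along the fingers, y is the line along which they close (so a half turn about z gives the same grasp; the last joint's range is limited). The gripper opens to 85 mm and grips with 20 to 120 N. Pads are 22 mm wide; open, the fingers measure 114 mm over their backs; the gripper's body (76 mm by 85 mm) begins 54 mm behind the grasp point. The pads swing forward as they close: fully open they stand 13 mm farther back than shut.
Start: joints at [-1.199, 0.351, 1.652, -0, 1.139, -0.085], TCP at [0.243, -0.494, 0.227] pointing down, gripper open.
Joint ranges: [-2.75, 2.75], [-0.79, 2.1], [0.01, 2.65], [-1.57, 4.71], [0.07, 3.14], [-2.87, 2.87]. Speed limits (rad/s): [2.22, 2.22, 2.79, 3.14, 3.14, 3.14].

## Interface

Orientations are given as a unit quaternion [x, y, z, w].
In Python, from cell import r, optics gives the robot as it stands. The module is installed in compiled form; this text tells all that it offers. Calls block until the motion is done:
- r.move_to(position, orientation): joint-space move of the TCP to a pose.
- r.move_linear(position, rot=None, vel=0.15): straight line of the TCP; rot=None keeps the orientation; vel is the mean speed in m/s.
- r.set_joints(angles): joint-space move.
- r.set_gripper(opening, squeeze=None): opening from 0.0 (shut) to 1.0 (fully open); squeeze is the grip in N (None keeps the last); returns when the fingers have stopped.
- r.sleep(seconds).
- r.inverse_kinematics(position, orientation): joint angles nearest the present ones, or None.
- optics.get_image(name): name is "scene" or "top"; returns a dict with "pixels" (480x640x3 uint8, red, green, blue), "depth" (480x640 float32, m along the optical axis (not along the pixel's ray), 0 where there is no reading), "fx", "fy", "cx", "cy" (pixels), "camera_from_world" (4x4, takes a point from world to camera coordinates). Camera axes: x right, y down, z forward; pixel columns grow to the right and rows downward; lengths in m; the calibration is good to about 2 mm. A picture is of the moment at which its call begins.
A pose or a line that the arm cannot do raises r.PlanningError and nothing moves.
- r.hand_in(): hands the job in; it is judged then, once.
Readings, each from a call of its own:
- r.current_t(): time.
- r.current_q(): joint angles.
- r.current_qvel(): joint speeds.
- r.current_effort(): joint torques, N m.
- r.current_tool_pos(): TCP position.
- r.current_ee_rot(): TCP orientation.
- r.current_contact_force(): force on the tool from outside, world axes, zero at the start.
- r.current_torque(): the same for the moment, N m.
- r.current_opening(): opening from 0.0 (shut) to 1.0 (fully open).
- r.current_finger_force(): force on a finger pad.
Only numpy, scipy, OpenCV 4.12 (cv2) and the standard library are available. Lean on these libraries where they do the work, as an engineer would, in place of code of your own. Each camera call takes 0.05 s, during which the arm holds its last target. There are 200 camera calls.

## Task

Dust off the freshly sanded ball: first slide the bolt on the green extraction box fully home through its brass keeper, so the grille is locked, then pick up the wooden tray by its handle and carry it over the grille without touching the ball or tipping it out of its pocket. Finish still holding the tray, level and steady, with the ball over the middle of the grille and the tray's underside about 10 cm above it; do not put it down. Leave the other things on the bench where they are, and the bolt home.

Things in the scene. Friction and masses are not known exactly. Their poses are not given: they have to be found in the camera images.
- extractor: green steel dust-extraction box fixed to the bench, 220 (x) x 240 (y) x 60 mm high; origin at the centre of its underside, z up. A grille, 140 x 208 mm, lies in its top towards +x; the barrel bolt lies along y on its top at x = -75 mm; a black hose, 54 mm high, leaves its +x side and enters the bench within 205 mm of the origin. It may stand on the robot's left or right, and turned by up to 0.3 rad
- grille (a point): the middle of the grille, at its upper face, 65 mm above the bench, 30 mm towards +x from the middle of the box; axes as the box's
- bolt (a joint): travel of the barrel bolt along the box's own +y: 0 = fully drawn back, 0.050 m = fully home through the keeper (a stop). It moves stiffly (about 2.5 N) and stays where it is left; it starts drawn
- bolt_knob (a point): centre of the top of the bolt's upright handle, a steel post 14 mm in diameter with a red tip, standing 50 mm above the rod's axis (top 120 mm above the bench); it moves with the bolt. The two guides and the keeper reach no higher than 80 mm above the bench, so the post is free to be gripped or pushed over its upper 40 mm
- keeper (a point): middle of the brass keeper, a 20 mm long loop on the box's top which the rod's end must pass through, 70 mm above the bench
- tray: loose dark wooden tray, 180 (x) x 90 (y) x 5 mm thick, about 0.22 kg; origin at the centre of its underside, z up. An upright handle, a wooden block 36 (along x) x 16 (along y) mm, stands at its centre, top 67 mm above the underside. A round pocket for the ball lies 60 mm from the handle towards +x; two low dowel stubs (top 18 mm) at the -x end
- pocket (a point): where the ball's centre is when it sits in the middle of its pocket: 60 mm from the tray's origin along its +x, 26 mm above the underside. The pocket is 40 mm wide inside with a pale rim 4 mm high; the ball can roll about 8 mm either way and climbs out if the tray is tipped about 0.6 rad or jerked
- ball: the loose orange-lacquered turned ball, 40 mm in diameter, about 30 g, in the tray's pocket; its origin rolls with it, use point ball_center
- ball_center (a point): centre of the ball
- offcut: loose wood offcut, 28 x 90 x 18 mm, lying on the bench beyond the tray's pocket end; origin at the centre of its underside
- sanding_block: loose cork sanding block, 100 x 55 x 30 mm high, lying beside the tray; origin at the centre of its underside
- glue: upright yellow glue bottle, 56 mm across, 150 mm tall, at the robot's left; origin at the centre of its underside
- wax_tin: low copper-coloured tin, 84 mm across, 50 mm tall, standing upright beyond the middle of the bench; origin at the centre of its underside
- dust_brush: loose brush lying on the bench at the robot's right; origin on its underside
- push_stick: loose wooden push stick with a red handle, about 215 mm long, 55 mm high, lying on the bench at the robot's left; origin on its underside
There are look-alikes about, which are no part of the job. Of the things like the tray, leave any that is red; of the rest the smaller one is meant.

How it is judged:
By the outcome, as a careful person would: the job done as asked, in the order asked, and still so for the second after the job is handed in, while the arm keeps its last pose, push and grip.
It also fails if it takes over 58 s, if anything falls off the work surface, if the arm or the gripper's body presses on something with over 40 N, if the wrist force passes 120 N, or if a joint passes its speed limit or range.

## Working session

There is one attempt and no reset: what is moved stays moved. The work goes in short steps, each a Python script; the robot and the scene stay as the last script left them, time stands still between calls to the robot, and variables do not carry over. Pictures are saved under pics/ and viewed, at most 10 in all, crops included, and the job is handed in when it is done.

```bash
mkdir -p pics
cat > h.py <<'E'
import numpy as np, cv2
from cell import r, optics
def snap(n,f):
    im=optics.get_image(n); cv2.imwrite(f,cv2.cvtColor(im["pixels"],cv2.COLOR_RGB2BGR)); np.savez(f[:-4]+'.npz',**im); return im
def cloud(im):
    v,u=np.mgrid[:480,:640]; d=im["depth"].astype(float)
    c=np.stack([(u-im["cx"])/im["fx"]*d,(v-im["cy"])/im["fy"]*d,d],-1)
    T=np.linalg.inv(im["camera_from_world"]); w=c@T[:3,:3].T+T[:3,3]; w[d<=0]=np.nan; return w
E
python3 -c "
from h import *
for n in('scene','top'): 
  im=snap(n,f'pics/{n}0.png'); print(np.linalg.inv(im['camera_from_world'])[:3].round(2),im['fx'])
print(r.finger_overhang,r.current_ee_rot(),r.current_t())"
```

```text
[[ 0.4   0.75 -0.52  1.19]
 [ 0.92 -0.32  0.23 -0.29]
 [ 0.   -0.57 -0.82  1.17]] 463.82416586925194
[[ 0.   -0.99  0.1   0.35]
 [-1.    0.    0.01  0.  ]
 [-0.01 -0.1  -0.99  1.54]] 460.5435908988451
0.022 [ 9.74028714e-01  2.26423945e-01 -6.69267135e-05 -5.07687134e-04] 0.1
```

View pics/top0.png

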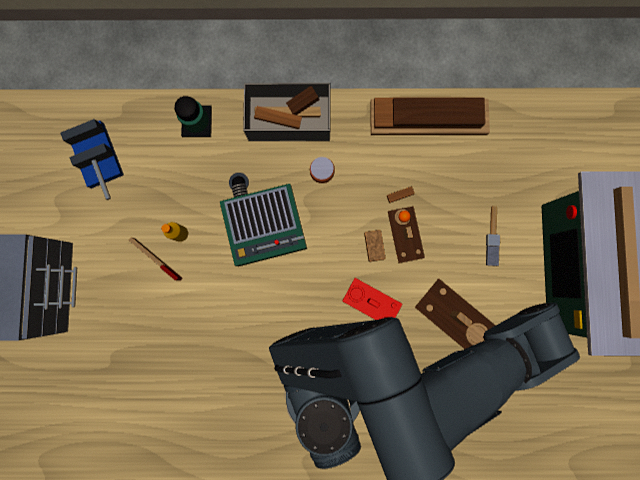

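View pics/scene0.png

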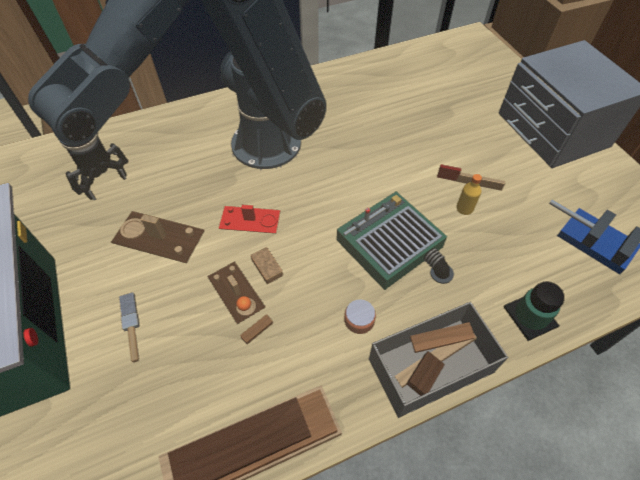

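The top view shows the extractor at px (262,225), with the red knob at (277,243) and the brass keeper at (241,252). The small dark tray is at (406,235) with the ball at (403,215). The red and larger look-alikes are at (372,300) and (455,315). The scene view agrees.

```bash
cat > m.py <<'E'
from h import *
def rect(p):
    c,s,a=cv2.minAreaRect((p[:,:2]*1000).astype(np.float32)); return np.round(c,1),np.round(s,1),round(a,1)
for n in('top','scene'):
    im=np.load(f'pics/{n}0.npz'); w=cloud(im); px=im['pixels'].astype(int); R,G,B=px[...,0],px[...,1],px[...,2]
    x,y,z=w[...,0],w[...,1],w[...,2]
    box=lambda a,b,c,d:(x>a)&(x<b)&(y>c)&(y<d)
    E=box(.3,.75,.05,.4)
    print(n,'bench',np.nanmedian(z[box(.3,.7,-.1,.3)]))
    print(' ext top',rect(w[E&(z>.052)&(z<.068)&(x<.68)]))
    m=E&(R>150)&(G<70)&(z>.085); print(' knob',w[m].mean(0).round(4),w[m].max(0).round(4),m.sum())
    m=E&(R>140)&(G>100)&(B<90)&(z>.06)&(y<.3); print(' keeper',np.median(w[m],0).round(4),m.sum())
    T=box(.38,.62,-.3,-.12)
    m=T&(R>180)&(G>60)&(G<140)&(B<70)&(z>.02); print(' ball',w[m].mean(0).round(4),w[m].max(0).round(4),w[m].min(0).round(4),m.sum())
    h=T&(z>.05)&~m; print(' handle',rect(w[h]),z[h].max().round(4),h.sum())
    t=T&(R<130)&(z<.03)&(z>.001); 
    k,l=cv2.connectedComponents(t.astype(np.uint8)); 
    j=np.argmax(np.bincount(l[l>0])); print(' tray',rect(w[l==j]),np.median(z[l==j]).round(4))
    s=box(.38,.75,-.35,.0)&(z>.012)&~m; k,l,st,ce=cv2.connectedComponentsWithStats(s.astype(np.uint8))
    for i in range(1,k):
        if st[i,4]>25: print('  obj',rect(w[l==i]),z[l==i].max().round(3))
E
python3 m.py
```

```text
top bench 0.0018452465858552758
 ext top (array([570.2, 202.6]), array([257.6, 240.6]), 14.4)
 knob [0.4897 0.146  0.1176] [0.4952 0.1501 0.1232] 12
 keeper [0.4605 0.262  0.0783] 39
 ball [ 0.5844 -0.2668  0.0416] [ 0.5998 -0.2529  0.052 ] [ 0.5714 -0.283   0.0295] 69
 handle (array([ 524.7, -276.4]), array([36. , 16.1]), 13.2) 0.0765 66
 tray (array([ 524.6, -266.1]), array([182.9,  82.3]), 4.9) 0.0054
  obj (array([724.2, -19.7]), array([33.7, 49.6]), 90.0) 0.057
  obj (array([ 658.5, -259.2]), array([28.3, 88.2]), 20.1) 0.029
  obj (array([ 577.9, -268. ]), array([41.5, 43.8]), 61.8) 0.045
  obj (array([ 526.3, -278.9]), array([26.8, 40.7]), 86.5) 0.077
  obj (array([ 485.6, -170.1]), array([99.6, 55.8]), 8.9) 0.04
scene bench 0.0024236145866660674
 ext top (array([568.8, 204. ]), array([252.8, 245.1]), 14.5)m.py:11: RuntimeWarning: Mean of empty slice.
  m=E&(R>150)&(G<70)&(z>.085); print(' knob',w[m].mean(0).round(4),w[m].max(0).round(4),m.sum())
  ret = um.true_divide(
Traceback (most recent call last):
  File "m.py", line 11, in <module>
    m=E&(R>150)&(G<70)&(z>.085); print(' knob',w[m].mean(0).round(4),w[m].max(0).round(4),m.sum())
                                                                     ~~~~~~~~^^^
ValueError: zero-size array to reduction operation maximum which has no identity
```

```bash
cat > m2.py <<'E'
from h import *
from m import rect
def main(sfx='0'):
  for n in('top','scene'):
    im=np.load(f'pics/{n}{sfx}.npz'); w=cloud(im); hsv=cv2.cvtColor(im['pixels'],cv2.COLOR_RGB2HSV).astype(int); H,S,V=[hsv[...,i] for i in range(3)]
    x,y,z=w[...,0],w[...,1],w[...,2]
    E=(x>.4)&(x<.7)&(y>.05)&(y<.35); T=(x>.40)&(x<.635)&(y>-.35)&(y<-.19)
    m=E&((H<6)|(H>174))&(S>120)&(V>70)&(z>.08); print(n,'knob',w[m].mean(0).round(4) if m.any() else 0,m.sum())
    g=E&(z>.05)&(z<.068); d=np.array([np.cos(.25),np.sin(.25)]); e=np.array([-d[1],d[0]])
    a=w[g][:,:2]@d; b=w[g][:,:2]@e; print(' box ext x',np.percentile(a,[0,1,99,100]).round(4),'y',np.percentile(b,[0,1,99,100]).round(4))
    ball=T&(H<14)&(S>190)&(V>150)&(z>.015)
    p=w[ball]; from scipy.optimize import least_squares
    f=least_squares(lambda c:np.linalg.norm(p-c,axis=1)-.02,p.mean(0)-[0,0,.015],loss='soft_l1',f_scale=.002); print(' ball',f.x.round(4),len(p))
    h=T&(z>.062)&~ball; print(' handle top',rect(w[h]),w[h].mean(0).round(4),h.sum())
    t=T&(V<115)&(z<.02); t=cv2.morphologyEx(t.astype(np.uint8),cv2.MORPH_OPEN,np.ones((3,3)))
    k,l=cv2.connectedComponents(t); j=np.argmax(np.bincount(l[l>0])); print(' tray',rect(w[l==j]))
if __name__=='__main__': main()
E
sed -i 's/^for n in/if __name__=="__main__":\n  for n in/; ' m.py
python3 - <<'E'
s=open('m.py').read().split('  for n in')[0].split('if __name__')[0]; open('m.py','w').write(s)
E
python3 m2.py
```

```text
top knob [0.4886 0.1452 0.1178] 16
 box ext x [0.4736 0.4756 0.712  0.7389] y [-0.0653 -0.0627  0.1722  0.1754]
 ball [ 0.5821 -0.2687  0.0261] 72
 handle top (array([ 524.4, -276.9]), array([34.4, 15.4]), 13.9) [ 0.5244 -0.2767  0.0668] 51
 tray (array([ 526.8, -276.4]), array([179.5,  91.5]), 11.2)
scene knob [0.4934 0.1451 0.1171] 9
 box ext x [0.4749 0.4796 0.7217 0.7394] y [-0.0661 -0.0638  0.173   0.1795]m2.py:13: RuntimeWarning: Mean of empty slice.
  f=least_squares(lambda c:np.linalg.norm(p-c,axis=1)-.02,p.mean(0)-[0,0,.015],loss='soft_l1',f_scale=.002); print(' ball',f.x.round(4),len(p))
  ret = um.true_divide(
Traceback (most recent call last):
  File "m2.py", line 17, in <module>
    if __name__=='__main__': main()
                             ~~~~^^
  File "m2.py", line 13, in main
    f=least_squares(lambda c:np.linalg.norm(p-c,axis=1)-.02,p.mean(0)-[0,0,.015],loss='soft_l1',f_scale=.002); print(' ball',f.x.round(4),len(p))
ValueError: Initial guess is outside of provided bounds
```

```bash
cat >> h.py <<'E'
def down(psi): return [float(np.cos(psi/2)),float(np.sin(psi/2)),0.,0.]
E
python3 - <<'E'
from h import *
k=np.array([.490,.1455]); y=np.array([-np.sin(.25),np.cos(.25)])
r.move_to([*k,.22],down(.25)); r.set_gripper(.7,40)
r.move_linear([*k,.109],vel=.12)
r.set_gripper(0.0,40)
print('grip',r.current_opening(),r.current_finger_force(),r.current_t(),r.current_contact_force())
p=r.current_tool_pos(); F0=np.array(r.current_contact_force())
for d in [.02,.035,.042,.046,.049,.051,.053,.055]:
    q=k+d*y; r.move_linear([*q,.109],vel=.06)
    f=np.array(r.current_contact_force()); a=(f-F0)[:2]@y
    print(d,f.round(1),round(a,1),(np.array(r.current_tool_pos())[:2]-k)@y)
    if a<-14: break
print(r.current_t()); snap('top','pics/top1.png'); snap('scene','pics/scene1.png')
c=cv2.imread('pics/top1.png')[170:290,190:340]; s=cv2.imread('pics/scene1.png')[170:300,310:470]
cv2.imwrite('pics/a.png',np.hstack([cv2.resize(c,(400,320)),cv2.resize(s,(400,320))]))
E
```

```text
grip 0.1267182145598271 39.0051931142807 4.5083 [-3.58578633  8.91219553  4.90140805]
0.02 [-2.4  3.3  6.6] -5.7 0.020492049137073965
0.035 [-3.1  1.6  6.1] -7.1 0.03552317733532921
0.042 [-2.8  2.   6.2] -6.9 0.04249419953633466
0.046 [-2.3  0.6  6.9] -8.4 0.04629130528024065
0.049 [-2.4 -0.7  6. ] -9.6 0.04917225266782237
0.051 [-1.9 -2.1  5.9] -11.1 0.05104982938898702
0.053 [  0.7 -10.9   5.9] -20.3 0.05179188494471718
6.6583
```

View pics/a.png

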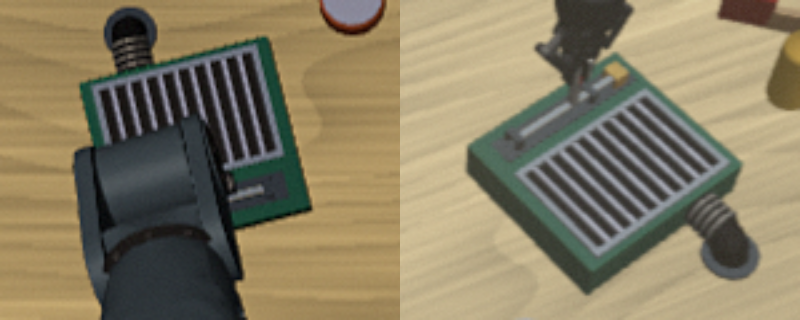

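The crop shows the fingers on the post, with the rod run up to the brass keeper (right panel, about (615,75)). The force rise at 52 mm fits the end stop. Next I release, back off and check.

Run:
```python
from h import *
import m2
r.set_gripper(.6,40); p=np.array(r.current_tool_pos()); r.move_linear([p[0],p[1],.22],vel=.15)
r.move_to([.525,-.2765,.20],down(.2))
print(r.current_t(),r.current_tool_pos(),r.current_q())
im=snap('top','pics/top2.png'); snap('scene','pics/scene2.png')
try: m2.main('2')
except Exception as e: print(e)
c=cv2.imread('pics/top2.png')[170:290,190:340]; s=cv2.imread('pics/scene2.png')[210:350,170:330]; s2=cv2.imread('pics/scene2.png')[180:290,320:460]
cv2.imwrite('pics/b.png',np.hstack([cv2.resize(c,(266,300)),cv2.resize(s,(266,300)),cv2.resize(s2,(266,300))]))
```

```text
9.8583 [ 0.52533698 -0.27557756  0.20003476] [-5.61647611e-01  4.56239423e-01  1.56361690e+00  1.71913330e-04
  1.12179840e+00  8.07977692e-01]
top knob [0.4772 0.1941 0.1175] 12
 box ext x [0.4737 0.4757 0.7115 0.7359] y [-0.0652 -0.0629  0.1723  0.1753]
 ball [ 0.5821 -0.2692  0.0257] 56
 handle top (array([ 480.1, -247.7]), array([132.6, 192.7]), 57.1) [ 0.4879 -0.255   0.5268] 3644
 tray (array([ 563.4, -240.4]), array([93.4, 34. ]), 11.7)
scene knob [0.4803 0.1937 0.1188] 13
 box ext x [0.4749 0.4797 0.7216 0.7417] y [-0.066  -0.0636  0.1732  0.1788]
Initial guess is outside of provided boundsm2.py:13: RuntimeWarning: Mean of empty slice.
  f=least_squares(lambda c:np.linalg.norm(p-c,axis=1)-.02,p.mean(0)-[0,0,.015],loss='soft_l1',f_scale=.002); print(' ball',f.x.round(4),len(p))
  ret = um.true_divide(
```

View pics/b.png

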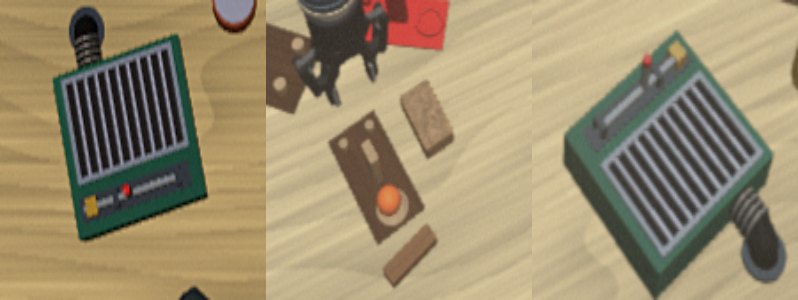

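The red knob has moved 50.2 mm and now stands just short of the keeper, so the bolt is home. The tray, ball and handle are undisturbed. Now I grasp the handle.

Run:
```python
from h import *
r.move_linear([.525,-.2768,.051],vel=.1)
r.set_gripper(.27,20); r.set_gripper(0.0,45)
print(r.current_opening(),r.current_finger_force(),np.round(r.current_contact_force(),1))
r.move_linear([.525,-.2768,.081],vel=.05)
print(np.round(r.current_contact_force(),1))
r.move_linear([.525,-.2768,.216],vel=.08); r.sleep(.3)
print(r.current_t(),np.round(r.current_contact_force(),1),np.round(r.current_torque(),2),r.current_opening())
im=snap('scene','pics/scene3.png'); im=snap('top','pics/top3.png')
cv2.imwrite('pics/c.png',np.hstack([cv2.resize(cv2.imread('pics/scene3.png')[170:350,140:340],(400,360)),cv2.resize(cv2.imread('pics/top3.png')[170:290,340:480],(400,360))]))
```

```text
0.1692043906490556 48.75263214111328 [0.1 0.2 0.7]
[ 0.3 -0.1 -3.4]
15.1 [-0.4  1.  -4.1] [-0.04  0.04  0.03] 0.1672201248842154
```

View pics/c.png

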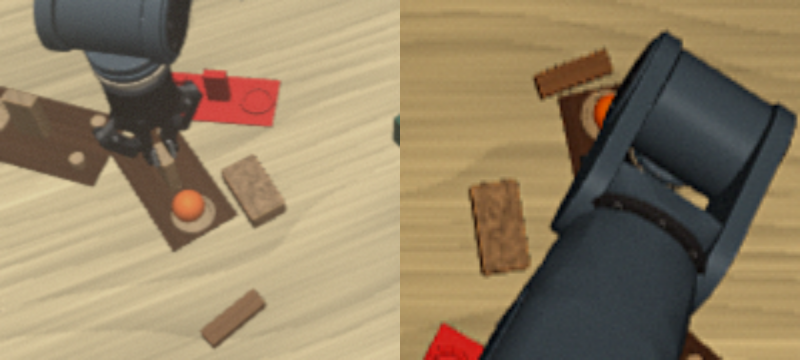

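The tray is lifted level with the ball in its pocket at (190,205), and the offcut and sanding block are undisturbed. Now I carry it over.

Run:
```python
from h import *
r.move_linear([.523,.1934,.216],vel=.09); r.sleep(1)
print(r.current_t(),r.current_tool_pos(),r.current_ee_rot(),r.current_opening(),np.round(r.current_contact_force(),1))
for n in('scene','top'):
    im=snap(n,f'pics/{n}4.png'); w=cloud(im); hsv=cv2.cvtColor(im['pixels'],cv2.COLOR_RGB2HSV).astype(int); H,S,V=[hsv[...,i] for i in range(3)]
    b=(H<16)&(S>170)&(V>120)&(w[...,2]>.16)&(w[...,2]<.24)&(w[...,0]>.5)&(w[...,0]<.68); p=w[b]
    from scipy.optimize import least_squares
    if len(p)>10: print(n,len(p),least_squares(lambda c:np.linalg.norm(p-c,axis=1)-.02,p.mean(0)-[0,0,.015],loss='soft_l1',f_scale=.002).x.round(4))
    t=(w[...,2]>.155)&(w[...,2]<.185)&(V<115)&(w[...,0]>.4)&(w[...,0]<.66)&(w[...,1]>.1)&(w[...,1]<.3); q=w[t]
    if len(q)>50: 
        c=np.linalg.lstsq(np.c_[q[:,:2]-[.523,.1934],np.ones(len(q))],q[:,2],rcond=None)[0]; print('plate slope,z',c.round(4),len(q))
cv2.imwrite('pics/d.png',np.hstack([cv2.resize(cv2.imread('pics/scene4.png')[120:330,270:500],(400,360)),cv2.resize(cv2.imread('pics/top4.png')[150:300,180:340],(400,360))]))
```

```text
21.575 [0.52299107 0.19339715 0.21598865] [ 9.95005962e-01  9.98154991e-02 -3.05235374e-05 -6.04862411e-06] 0.1708763793282585 [ 0.2  0.9 -3.1]
scene 109 [ 0.5759 -0.7062  0.2128]
plate slope,z [-0.0063  0.0065  0.1703] 1044
top 39 [ 0.5674 -0.7192  0.202 ]
plate slope,z [-0.0131  0.035   0.1699] 53
```

View pics/d.png

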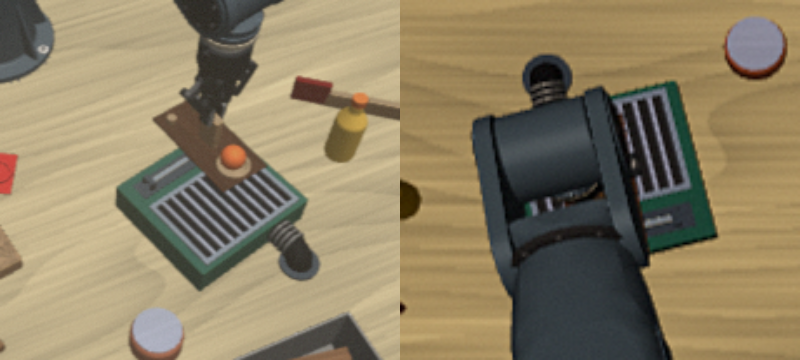

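The tray is level over the box with the ball in its pocket at (233,157). The ball fit picked up the red button on the far machine, so I'll restrict it and nudge the tray if needed.

Run:
```python
from h import *
from scipy.optimize import least_squares
im=np.load('pics/scene4.npz'); w=cloud(im); hsv=cv2.cvtColor(im['pixels'],cv2.COLOR_RGB2HSV).astype(int); H,S,V=[hsv[...,i] for i in range(3)]
b=(H<16)&(S>170)&(V>120)&(w[...,2]>.16)&(w[...,2]<.24)&(abs(w[...,0]-.58)<.05)&(abs(w[...,1]-.2)<.06); p=w[b]
c=least_squares(lambda c:np.linalg.norm(p-c,axis=1)-.02,p.mean(0)-[0,0,.015],loss='soft_l1',f_scale=.002).x; print(len(p),c.round(4))
d=np.array([.5818,.2053])-c[:2]; print(d)
if .003<np.linalg.norm(d)<.02:
    q=np.array(r.current_tool_pos()); r.move_linear([q[0]+d[0],q[1]+d[1],.216],vel=.02); r.sleep(1)
print(r.current_t(),r.current_tool_pos(),np.abs(r.current_qvel()).max())
if np.linalg.norm(d)<.02: r.hand_in(); print('handed in')
```

```text
26 [0.5817 0.2032 0.1904]
[7.01502076e-05 2.14694440e-03]
21.675 [0.52299797 0.1933995  0.21601325] 0.002153680970344971
the job is handed in; nothing more can be done
handed in
```

I handed the job in at 21.7 s: the bolt is home (50 mm of travel to the stop), and the arm is holding the tray level about 10 cm above the grille, with the ball in its pocket about 2 mm from the grille's middle.

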